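Let the loaded stock lift down on its crank

TASK

Let the loaded stock lift down: swing the red release lever over to its release side (the pawl stays jammed in the ratchet wheel by the load), then take the crank by its knob and wind it up a touch until the pawl springs clear. Keep hold and let the crank turn back slowly, never faster than about a quarter turn a second, until the platform's whole weight rests on the rubber buffer, without driving it hard into the buffer; then let go of the crank. Leave the lever released and the tote standing on the platform, and do not disturb the jars, carton and tape roll around it.

Things in the scene. Friction and masses are not known exactly. Their poses are not given: they have to be found in the camera images.
- winch: bench lift: grey base plate 100 x 500 mm on the table with a blue gear housing at the crank end. Origin on the table directly under the crank's axis; the machine's +x points away from the robot at yaw 0 and its -y runs to the lift column (aluminium, 46 x 32 mm, 204 mm from the crank axis, its top 232 mm above the table) and the platform (centre 320 mm from the crank axis). z is up; it is fixed to the table.
- crank_axis (a point): point on the crank's vertical axis, 150 mm above the table (a little under the height of the knob's middle)
- crank (a joint): crank angle, rad: 0 at the start, positive = winding up = counter-clockwise seen from above; the load drives it clockwise (negative) with about 0.3 to 0.6 N m. 1 rad moves the platform 20 mm. Range -7 to 1.2. Dark steel crank arm at 118 to 128 mm height; the steel ratchet wheel (90 mm across, 12 saw teeth 30 degrees apart, 50 to 64 mm high) turns with it. Some friction, nothing else slows it: left alone with the pawl out it runs away.
- knob_center (a point): middle of the black upright round crank knob, 26 mm across, 45 mm tall (130 to 175 mm above the table), free to spin on its pin; 70 mm from the crank axis. At crank = 0 it lies on the machine's -x side.
- lever_pivot (a point): point on the vertical pivot shared by the red release lever and the brass pawl, 75 mm above the table
- lever_grip (a point): middle of the exposed red round upright peg at the end of the release lever: 16 mm across, top 113 mm above the table, lever bar's top 75 mm above the table; 75 mm from the pivot. This point lies 93 mm above the table.
- release_lever (a joint): release lever angle, rad: about 0 = holding, 0.7 (end stop) = release; positive is clockwise from above, so the peg swings about 50 mm in the machine's +x direction. Friction holds it where it is put; about 3 to 5 N at the peg moves it.
- pawl_tip (a point): centre of the brass pawl's round tip (8 mm across), 57.5 mm above the table. It is linked to the lever by a spring. In mesh it is about 42 mm from the crank axis; after the lever is thrown it stays there, held by the load, until the crank is wound up slightly (some hundredths of a radian) and takes the load; then it springs out to over 60 mm. Teeth reach 45 mm from the axis.
- platform_center (a point): centre of the underside of the steel platform (170 x 180 mm), 150 mm above the table at the start
- platform: the steel platform itself, which carries the tote (origin at the machine's origin, 0.15 m under the plate, not on the plate)
- buffer: sprung round black rubber buffer under the platform, 48 mm across. It gives about 1 mm per 8 N (so 2 to 3.5 mm under the whole load). Its reported origin is its fixed steel foot, 12 mm above the table; a screw sets the height of the rubber, so its top is anywhere from 42 to 90 mm above the table and is not reported: the load coming off the crank knob tells when it is reached.
- tote: white open tote 130 x 165 x 55 mm with six jars standing in it, loose on the platform; origin under its centre. Its weight is not known: tote and platform together weigh 1.8 to 2.7 kg.
- jar_a: white stock jar with black cap, 54 mm across, 85 mm tall, origin under its centre; leave alone
- jar_b: a second such jar; leave alone
- carton: cardboard carton 110 x 80 x 50 mm, origin under its centre; leave alone
- tape_roll: brown ring of tape 90 mm across, 40 mm tall, lying flat, origin under its centre; leave alone
Mind the look-alikes: they are no part of the job. There is more than one size of the tote; the job needs the smaller.

How it is judged:
By the outcome, as a careful person would: the job done as asked, in the order asked, and still so for the second after the job is handed in, with the robot touching nothing.
It also fails if it takes over 72 s, if anything falls off the work surface, if the arm or the gripper's body presses on something with over 40 N, if the wrist force passes 120 N, or if a joint passes its speed limit or range.

ROBOT

A 6-joint arm with a two-finger parallel gripper is mounted at the origin on the work surface. World frame = base frame: x ahead of the robot, y to its left, z up, the work surface at z = 0. Lengths are in m, angles in rad, forces in N, time in s.
With the tool pointing down it reaches from about 0.325 to 0.85 m from the base axis. Payload 4.4 kg.
Tool frame: the origin (TCP) lies between the finger pads; the fingertips stand manip.tip_reach ahead of it and the grasp point (between the pads) lies 6 mm ahead of it (manip.tip_reach is the distance from the TCP to the fingertips, in m); x points along the fingers, y is the direction in which the jaws open and shut, and the axes are right-handed (so a half turn about x gives the same grasp; the last joint's range is limited). The gripper opens to 94 mm and grips with 3 to 60 N. Pads are 16 mm wide; open, the fingers measure 119 mm over their backs; the gripper's body (75 mm by 177 mm) begins 78 mm behind the grasp point.
Start: joints at [-1.264, 0.207, 1.542, -0, 1.393, -0.15], TCP at [0.254, -0.516, 0.23] pointing down, gripper open.
Joint ranges: [-2.73, 2.73], [-0.86, 2.22], [0.23, 2.46], [-1.11, 4.25], [0.08, 2.63], [-2.82, 2.82]. Speed limits (rad/s): [2.79, 2.79, 3.14, 3.14, 3.14, 3.14].

INTERFACE

Orientations are given as a rotation vector (axis times angle).
In Python, from workcell import sensors, read_camera, camera_model, job, manip gives the robot as it stands. The module is installed in compiled form; this text tells all that it offers.
- The arm moves only by the tool apply_moves, never from a script. Its argument "commands" is a list of rows, each a list of 3 entries, a list of its own where there are three numbers: the turn, a rotation vector about the tool's x, y, z in rad, then the shift along the tool's x, y, z in cm, then the opening, from 0 (shut) to 1 (fully open). In form: [[[wx, wy, wz], [x, y, z], hand], ...]. A call has exactly 8 rows; each row shifts and turns the commanded pose from where the row before left it, along the tool's axes as they then stand; what a row does not reach is not made up. A row lasts 1/12 s, in which the tool goes at most 41.7 mm and 7.16 degrees, less where a joint would pass 70% of its speed; a pose out of reach is approached as far as the arm can. A call is refused whole if a number of a shift passes 4.17 or a number of a turn 0.125, either way. A call with a gripper value outside its range is refused whole. The fingers move at their own pace and stop on an object; "squeeze" is the grip in N (left out, the last holds). Time passes only in rows, so rows that do not move let the fingers close, or fill a call up. It gives the time, the measured TCP pose, the force and the opening at its end, in the units of the state.
- sensors.get_state(): the state, without advancing time (a new reading comes with each control period).
- read_camera(name): name is "scene" or "top" or "wrist"; returns the picture (384x512x3 uint8, red, green, blue); there is no depth.
- camera_model(name): a dict with "fx", "fy", "cx", "cy" (pixels), "world_to_cam" (4x4, takes a point from world to camera coordinates). Camera axes: x right, y up, looking along -z (the intrinsics and any distortion apply to the point x, -y, -z); pixel columns grow to the right and rows downward; lengths in m; the calibration is good to about 2 mm. A picture is of the moment at which its call begins: read the wrist's pose just before it. camera_model takes no time and is no camera call; for the wrist camera it gives the pose at the moment of the call.
- job.finish_job(): hands the job in, once; it reports no verdict.
The state is a dict: "t": time; "joints": joint angles; "dq": joint speeds; "joint_torque": joint torques, N m; "tool_pos": TCP position; "orientation": TCP orientation; "ft_force": force on the tool from outside, world axes, zero at the start; "moment": the same for the moment, N m; "grip_width": finger opening in m.
Only numpy, scipy, OpenCV 4.12 (cv2) and the standard library are available. Lean on these libraries where they do the work, as an engineer would, in place of code of your own. Each camera call takes 0.05 s, during which the arm holds its last target. There are 200 camera calls.

## Working session

There is one attempt and no reset: what is moved stays moved. The work goes in short steps, Python scripts to look and compute and a tool call to move; the robot and the scene stay as the last step left them, time stands still between calls to the robot, and variables do not carry over. Pictures are saved under pics/ and viewed, about 8 in all and at most 12, crops included, and the job is handed in when it is done.

Besides the shell and the picture viewer there is one more tool, called after ">>>" by a JSON object that holds its "fn" and its "kwargs", one argument or row to a line. apply_moves: Moves the arm, as the interface text tells. Its arguments: {"type":"object","properties":{"commands":{"type":"array","items":{"type":"array"}},"squeeze":{"type":"number"}},"required":["commands"]}

```bash
mkdir -p pics; python3 - <<'E'
from workcell import sensors, read_camera, camera_model, job, manip
import cv2, numpy as np
s=sensors.get_state(); print(s, manip.tip_reach)
a=read_camera("scene"); b=read_camera("top")
np.save("scene.npy",a); np.save("top.npy",b)
cv2.imwrite("pics/scene.png",cv2.resize(a[:,:,::-1],(800,600)))
cv2.imwrite("pics/top.png",cv2.resize(b[:,:,::-1],(800,600)))
for n in("scene","top"): print(n,camera_model(n))
E
```

```text
{'t': 0.0, 'joints': array([-1.26350786e+00,  2.07429583e-01,  1.54295535e+00, -3.43164049e-05,
        1.39347594e+00, -1.50460020e-01]), 'dq': array([-0.00065413, -0.00025626,  0.00117829, -0.00047313, -0.00021776,
        0.00144462]), 'joint_torque': array([ 1.38948479e-03, -3.70876586e+01, -2.81417048e+01,  7.00507080e-02,
        3.61201947e-02, -1.81172668e-04]), 'tool_pos': array([ 0.25388013, -0.51507814,  0.22928464]), 'orientation': array([ 1.96771902,  0.46073031, -1.96814607]), 'ft_force': array([ 0.13174798, -0.32841066,  0.3426254 ]), 'moment': array([ 0.03586107, -0.04507644,  0.02605365]), 'grip_width': 0.09376889326774743} 0.025
scene {'fx': 377.325648445666, 'fy': 377.325648445666, 'cx': 255.1762003970794, 'cy': 192.36538284555414, 'world_to_cam': array([[ 0.13664474,  0.99038866, -0.02141306, -0.06023406],
       [-0.60899202,  0.1010326 ,  0.78671541,  0.24813752],
       [ 0.78131744, -0.09446013,  0.61694436, -1.57332221],
       [ 0.        ,  0.        ,  0.        ,  1.        ]])}
top {'fx': 497.76876540103837, 'fy': 497.76876540103837, 'cx': 258.9382927524189, 'cy': 194.52958947740711, 'world_to_cam': array([[ 0.00494949, -0.99993691, -0.01008335, -0.01471212],
       [ 0.99787817,  0.00428416,  0.06496778, -0.55607248],
       [-0.06492048, -0.01038351,  0.99783642, -1.73763688],
       [ 0.        ,  0.        ,  0.        ,  1.        ]])}
```

View pics/scene.png

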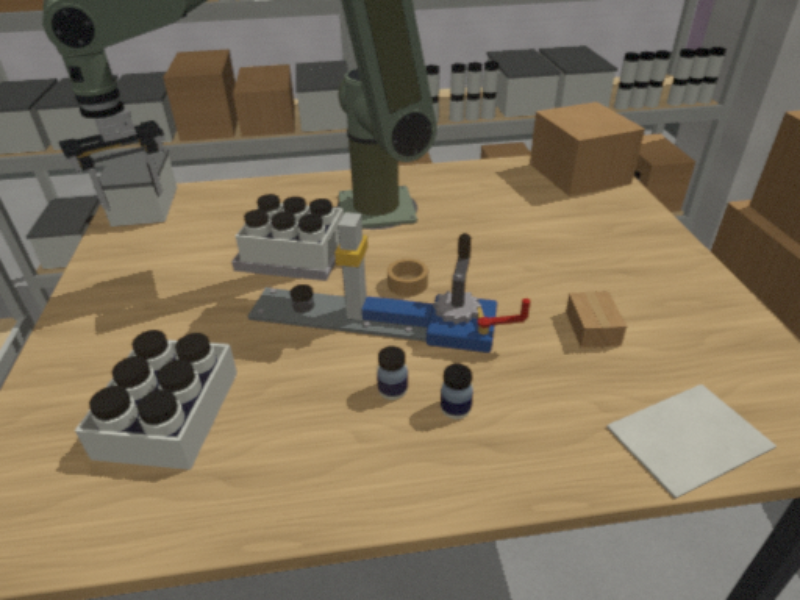

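View pics/top.png

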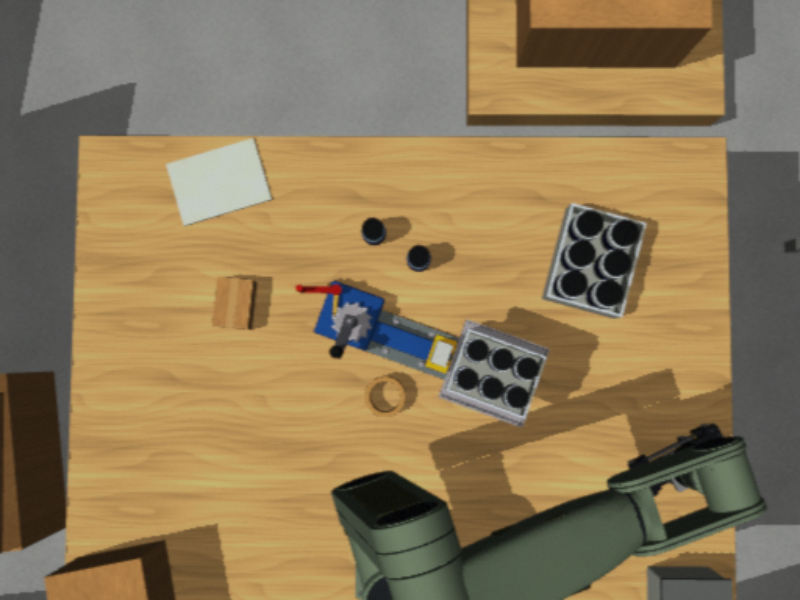

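The scene view shows the winch with its crank at (460,250) and red lever peg at (525,305). In the top view they are: knob (337,351), crank hub (350,321), lever peg (299,288) with its pivot near (337,290), and platform with the smaller tote (495,372).

Possible mix-ups: the larger tote in top (595,260) against the small tote on the platform (495,372), the black jar caps in top (373,231) and (418,257) against the black knob (337,351), and the rubber buffer in scene (302,295). The red peg is the only red object. I choose the small tote, the knob on the grey arm, and the red peg.

```bash
cat > h.py <<'E'
import numpy as np, cv2
from workcell import sensors, read_camera, camera_model
def proj(n,P,m=None):
    m=m or camera_model(n); q=m["world_to_cam"]@np.append(P,1); return np.array([m["cx"]+m["fx"]*q[0]/-q[2], m["cy"]-m["fy"]*q[1]/-q[2]])
def ray(n,uv,m=None):
    m=m or camera_model(n); W=m["world_to_cam"]; R=W[:3,:3]
    d=R.T@np.array([(uv[0]-m["cx"])/m["fx"],-(uv[1]-m["cy"])/m["fy"],-1]); return -R.T@W[:3,3], d
def onz(n,uv,z,m=None):
    o,d=ray(n,uv,m); return o+d*(z-o[2])/d[2]
def tri(u1,u2,n1="top",n2="scene"):
    A=[];b=[]
    for n,u in((n1,u1),(n2,u2)):
        o,d=ray(n,u); d/=np.linalg.norm(d); M=np.eye(3)-np.outer(d,d); A.append(M);b.append(M@o)
    return np.linalg.lstsq(np.vstack(A),np.hstack(b),rcond=None)[0]
E
python3 - <<'E'
from h import *
t=np.load("top.npy"); s=np.load("scene.npy")
def blobs(im,lo,hi,box,n=4):
    h=cv2.cvtColor(im,cv2.COLOR_RGB2HSV); m=cv2.inRange(h,lo,hi); k=np.zeros_like(m); x0,y0,x1,y1=box; k[y0:y1,x0:x1]=m[y0:y1,x0:x1]
    c,_=cv2.findContours(k,0,2); return sorted(c,key=cv2.contourArea)[::-1][:n]
for nm,im,box in(("top",t,(170,160,260,240)),("scene",s,(280,140,350,230))):
    for lab,lo,hi in(("red",(0,150,60),(6,255,255)),("black",(0,0,0),(180,255,45))):
        for c in blobs(im,lo,hi,box,2): print(nm,lab,cv2.contourArea(c),cv2.boundingRect(c),np.round(cv2.minAreaRect(c)[0],1),c[:,0].min(0),c[c[:,0,0].argmin(),0],c[c[:,0,0].argmax(),0])
T=cv2.resize(t[165:285,180:360,::-1],(720,480),interpolation=cv2.INTER_CUBIC)
S=cv2.resize(s[140:240,140:360,::-1],None,fx=3.3,fy=3.3,interpolation=cv2.INTER_CUBIC)
S=S[:, :720] if S.shape[1]>=720 else S
cv2.imwrite("pics/cropT.png",T); 
E
```

```text
top red 75.5 (190, 182, 28, 7) [203.5 185. ] [190 182] [190 183] [217 185]
top black 38.5 (212, 220, 9, 9) [216.3 223.3] [212 220] [212 223] [220 220]
top black 1.0 (226, 205, 2, 4) [226.7 206.6] [226 205] [226 207] [227 205]
scene red 120.5 (306, 191, 33, 18) [323.6 202.6] [306 191] [306 204] [338 194]
scene black 53.5 (294, 151, 6, 14) [296.5 157.5] [294 151] [294 155] [299 163]
scene black 0.0 (295, 182, 1, 1) [295. 182.] [295 182] [295 182] [295 182]
```

View pics/cropT.png

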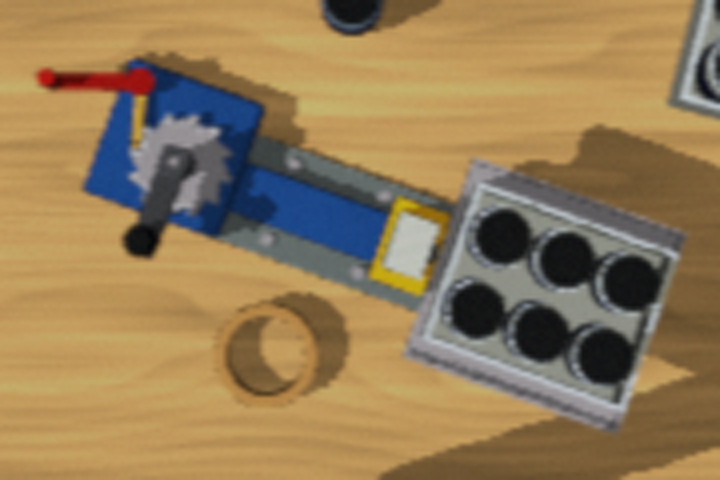

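The crop shows the knob (142,238), hub (177,160), peg (47,77), lever pivot (142,81), column cap (408,243) and platform corners (478,160), (683,237), (618,430), (408,352). The knob and lever are as chosen, and the small tote is the one on the platform.

```bash
python3 - <<'E'
from h import *
px=lambda u,v:(180+u/4-.375,165+v/4-.375)
P={}
for n,u,v,z in(("knob",142,238,.175),("hub",177,160,.13),("peg",47,77,.113),("pivot",142,81,.08),("col",408,243,.232),("plat",547,295,.153)):
    P[n]=onz("top",px(u,v),z); print(n,P[n].round(4))
print("tri knob mid(top) ",tri(px(142,238),(296.5,151.8)).round(4),"peg",tri(px(47,77),(336,192)).round(4))
d=P["plat"]-P["hub"]; print("len",np.linalg.norm(d[:2]),"psi",np.arctan2(d[0],-d[1]))
d=P["col"]-P["hub"]; print("len",np.linalg.norm(d[:2]),"psi",np.arctan2(d[0],-d[1]))
d=P["knob"]-P["hub"]; print("knob r",np.linalg.norm(d[:2]),"psi",np.arctan2(-d[1],-d[0]))
d=P["peg"]-P["pivot"]; print("peg r",np.linalg.norm(d[:2]),"ang",np.arctan2(d[1],d[0]))
d=P["pivot"]-P["hub"]; print("pivot-hub",d)
s=sensors.get_state()
from scipy.spatial.transform import Rotation as R
print(R.from_rotvec(s["orientation"]).as_matrix().round(3))
print("scene col top->",proj("scene",P["col"]),"knob",proj("scene",P["knob"]))
E
```

```text
knob [0.4504 0.126  0.175 ]
hub [0.515  0.1022 0.13  ]
peg [0.5847 0.2131 0.113 ]
pivot [0.5844 0.1368 0.08  ]
col [ 0.4472 -0.0848  0.232 ]
plat [ 0.4061 -0.1999  0.153 ]
tri knob mid(top)  [0.4505 0.1267 0.1711] peg [0.5849 0.2134 0.1112]
len 0.32118641033212764 psi -0.34581325625693343
len 0.19888646875823013 psi -0.3475249527086686
knob r 0.06884394093201 psi -0.3529849977499307
peg r 0.07629105075265828 ang 1.5674958605403604
pivot-hub [ 0.06947602  0.03454128 -0.05      ]
[[-0.001  0.442 -0.897]
 [ 0.002 -0.897 -0.442]
 [-1.    -0.002 -0.   ]]
scene col top-> [224.20716625 139.70066972] knob [296.20640268 150.6983074 ]
```

>>> {"fn": "apply_moves", "kwargs": {
  "commands": [
    [[-0.11,0,0],[-4,0,0],0.6],
    [[-0.11,0,0],[-4,0,0],0.6],
    [[-0.11,0,0],[-3,0,0],0.6],
    [[-0.11,0,0],[0,0,0],0.6],
    [[-0.11,0,0],[0,0,0],0.6],
    [[-0.11,0,0],[0,0,0],0.6],
    [[-0.105,0,0],[0,0,0],0.35],
    [[0,0,0],[0,0,0],0.35]
  ],
  "squeeze": 30
}}

```text
t: 0.77
tool_pos: [0.254, -0.5155, 0.3399]
orientation: [1.46, 1.026, -1.46]
ft_force: [0.1, -0.7, 0.3]
grip_width: 0.0463
```

```bash
cat >> h.py <<'E'
from scipy.spatial.transform import Rotation as Rt
HUB=np.array([.516,.102]); PSI=-.347; MX=np.array([np.cos(PSI),np.sin(PSI)]); MY=np.array([-MX[1],MX[0]])
def st(target=None):
    s=sensors.get_state(); R=Rt.from_rotvec(s["orientation"]).as_matrix()
    print("t",round(s["t"],2),"tcp",s["tool_pos"].round(4),"F",s["ft_force"].round(1),"w",round(s["grip_width"],4))
    print("yaw err",round(np.arctan2(R[1,1],R[0,1])-PSI,4),"tool x",R[:,0].round(3))
    if target is not None: print("to go tool cm",(100*R.T@(np.array(target)-s["tool_pos"])).round(2))
    return s
E
python3 -c "
from h import *
st([.585,.213,.33])"
```

```text
t 0.77 tcp [ 0.254  -0.5155  0.3399] F [ 0.1 -0.7  0.3] w 0.0463
yaw err 0.0007 tool x [-0.     0.001 -1.   ]
to go tool cm [  1.05   6.41 -79.76]
```

>>> {"fn": "apply_moves", "kwargs": {
  "commands": [
    [[0,0,0],[0,0.3,-2],0.35],
    [[0,0,0],[0,0.3,-4],0.35],
    [[0,0,0],[0,0.3,-4],0.35],
    [[0,0,0],[0,0.3,-4],0.35],
    [[0,0,0],[0,0.3,-4],0.35],
    [[0,0,0],[0,0.3,-4],0.35],
    [[0,0,0],[0,0.3,-4],0.35],
    [[0,0,0],[0,0.3,-4],0.35]
  ]
}}

```text
t: 1.43
tool_pos: [0.3792, -0.24, 0.3402]
orientation: [1.463, 1.022, -1.463]
ft_force: [0.3, -0.8, -0.5]
grip_width: 0.0325
```

>>> {"fn": "apply_moves", "kwargs": {
  "commands": [
    [[0,0,0],[0,0.3,-4],0.35],
    [[0,0,0],[0,0.3,-4],0.35],
    [[0,0,0],[0,0.3,-4],0.35],
    [[0,0,0],[0,0.3,-4],0.35],
    [[0,0,0],[0,0.3,-4],0.35],
    [[0,0,0],[0,0.3,-4],0.35],
    [[0,0,0],[0,0.3,-4],0.35],
    [[0,0,0],[0,0.3,-4],0.35]
  ]
}}

```text
t: 2.1
tool_pos: [0.5109, 0.0528, 0.3402]
orientation: [1.462, 1.022, -1.463]
ft_force: [-0.3, -1.2, -0.0]
grip_width: 0.0328
```

>>> {"fn": "apply_moves", "kwargs": {
  "commands": [
    [[0,0,0],[0,0.3,-4],0.35],
    [[0,0,0],[0,0.3,-4],0.35],
    [[0,0,0],[0,0.3,-4],0.35],
    [[0,0,0],[0,0.2,-3],0.35],
    [[0,0,0],[0,0,-1.5],0.35],
    [[0,0,0],[0,0,0],0.35],
    [[0,0,0],[0,0,0],0.35],
    [[0,0,0],[0,0,0],0.35]
  ]
}}

```text
t: 2.77
tool_pos: [0.5769, 0.2006, 0.3403]
orientation: [1.461, 1.022, -1.463]
ft_force: [-0.1, 0.6, -0.7]
grip_width: 0.0328
```

```bash
python3 - <<'E'
from h import *
st([.585,.213,.115])
m=camera_model("wrist"); w=read_camera("wrist"); cv2.imwrite("pics/w1.png",w[:,:,::-1])
print(proj("wrist",[.585,.213,.113],m),proj("wrist",[.585,.137,.08],m),proj("wrist",[.45,.126,.175],m),proj("wrist",[.516,.102,.13],m))
E
```

```text
t 2.77 tcp [0.5769 0.2006 0.3403] F [-0.1  0.6 -0.7] w 0.0328
yaw err -0.003 tool x [-0.001 -0.001 -1.   ]
to go tool cm [22.53  0.34 -1.46]
[260.83865354 155.56181115] [279.1374078 202.0748788] [177.33368817 274.52694196] [240.15602746 255.72223441]
```

View pics/w1.png

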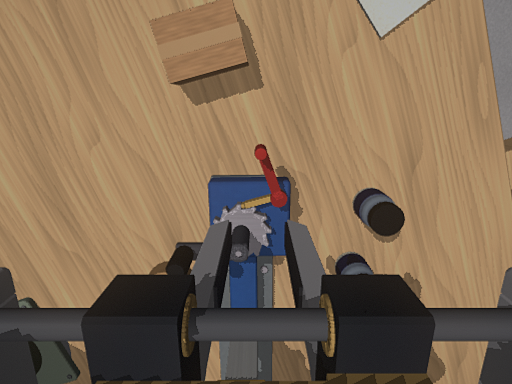

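The wrist view shows the peg at (260,151), the lever pivot at (279,199) and the hub near (240,245). The peg was predicted at (261,156), so I'll check that small difference numerically.

```bash
python3 - <<'E'
from h import *
w=cv2.imread("pics/w1.png"); h=cv2.cvtColor(w,cv2.COLOR_BGR2HSV); m=cv2.inRange(h,(0,150,40),(6,255,255))|cv2.inRange(h,(174,150,40),(180,255,255)); m[:, :200]=0
c=max(cv2.findContours(m,0,2)[0],key=cv2.contourArea); print(cv2.boundingRect(c)); 
for r in range(143,166,2):
    x=np.where(m[r])[0]; print(r,x.min() if len(x) else None,x.max() if len(x) else None)
for uv in((260.5,149),(260.5,151),(260.5,153)): print(onz("wrist",uv,.113).round(4))
print(onz("wrist",(279,199),.08))
W=camera_model("wrist"); print(W["fx"],(-W["world_to_cam"][:3,:3].T@W["world_to_cam"][:3,3]))
E
```

```text
(255, 144, 32, 63)
143 None None
145 257 263
147 256 265
149 256 265
151 255 266
153 255 266
155 255 267
157 256 268
159 259 268
161 260 269
163 261 270
165 261 271
[0.5876 0.2205 0.113 ]
[0.5867 0.2182 0.113 ]
[0.5859 0.2159 0.113 ]
[0.58644428 0.14106676 0.08      ]
311.4137619674505 [0.6038398  0.27559971 0.49459076]
```

>>> {"fn": "apply_moves", "kwargs": {
  "commands": [
    [[0,0,0],[3,0.2,-0.8],0.35],
    [[0,0,0],[4,0.2,-0.8],0.35],
    [[0,0,0],[4,0,0],0.35],
    [[0,0,0],[4,0,0],0.35],
    [[0,0,0],[3,0,0],0.35],
    [[0,0,0],[2,0,0],0.35],
    [[0,0,0],[1.5,0,0],0.35],
    [[0,0,0],[1,0,0],0.35]
  ]
}}

```text
t: 3.48
tool_pos: [0.5851, 0.2136, 0.1135]
orientation: [1.46, 1.023, -1.466]
ft_force: [-0.2, 0.1, -0.2]
grip_width: 0.0326
```

```bash
python3 - <<'E'
from h import *
st([.586,.214,.115])
E
```

```text
t 3.48 tcp [0.5851 0.2136 0.1135] F [-0.2  0.1 -0.2] w 0.0326
yaw err -0.0037 tool x [-0.003 -0.001 -1.   ]
to go tool cm [-0.15  0.07 -0.07]
```

>>> {"fn": "apply_moves", "kwargs": {
  "commands": [
    [[0,0,0],[0,0.6,0],0.35],
    [[0,0,0],[0,0.6,-0.1],0.35],
    [[0,0,0],[0,0.6,-0.1],0.35],
    [[0,0,0],[0,0.6,-0.1],0.35],
    [[0,0,0],[0,0.6,-0.1],0.35],
    [[0,0,0],[0,0.6,0],0.35],
    [[0,0,0],[0,0.6,0],0.35],
    [[0,0,0],[0,0.4,0.1],0.35]
  ]
}}

```text
t: 4.15
tool_pos: [0.6322, 0.2034, 0.1164]
orientation: [1.463, 1.024, -1.459]
ft_force: [-2.0, 4.0, 0.7]
grip_width: 0.0329
```

>>> {"fn": "apply_moves", "kwargs": {
  "commands": [
    [[0,0,0],[0,0.3,0],0.35],
    [[0,0,0],[0,0.2,0.1],0.35],
    [[0,0,0],[0,0.2,0],0.35],
    [[0,0,0],[0,0.2,0.1],0.35],
    [[0,0,0],[0,0.2,0],0.35],
    [[0,0,0],[0,0.1,0],0.35],
    [[0,0,0],[0,0,0],0.35],
    [[0,0,0],[0,0,0],0.35]
  ]
}}

```text
t: 4.82
tool_pos: [0.6416, 0.1962, 0.1156]
orientation: [1.46, 1.023, -1.461]
ft_force: [-3.0, 0.1, 1.6]
grip_width: 0.0329
```

>>> {"fn": "apply_moves", "kwargs": {
  "commands": [
    [[0,0,0],[0,0.1,0],0.35],
    [[0,0,0],[0,0.1,0],0.35],
    [[0,0,0],[0,0.1,0],0.35],
    [[0,0,0],[0,0,0],0.35],
    [[0,0,0],[0,0,0],0.35],
    [[0,0,0],[0,0,0],0.35],
    [[0,0,0],[0,0,0],0.35],
    [[0,0,0],[0,0,0],0.35]
  ]
}}

```text
t: 5.48
tool_pos: [0.6423, 0.1959, 0.1153]
orientation: [1.458, 1.027, -1.464]
ft_force: [-7.4, 0.5, 5.3]
grip_width: 0.0328
```

>>> {"fn": "apply_moves", "kwargs": {
  "commands": [
    [[0,0,0],[0,0.1,0],0.35],
    [[0,0,0],[0,0.1,0],0.35],
    [[0,0,0],[0,0,0],0.35],
    [[0,0,0],[0,0,0],0.35],
    [[0,0,0],[0,0,0],0.35],
    [[0,0,0],[0,0,0],0.35],
    [[0,0,0],[0,0,0],0.35],
    [[0,0,0],[0,0,0],0.35]
  ]
}}

```text
t: 6.15
tool_pos: [0.6425, 0.1959, 0.1152]
orientation: [1.456, 1.03, -1.468]
ft_force: [-11.9, 2.6, 8.3]
grip_width: 0.0329
```

>>> {"fn": "apply_moves", "kwargs": {
  "commands": [
    [[0,0,0],[0,-0.6,0],0.35],
    [[0,0,0],[0,-0.6,0],0.35],
    [[0,0,0],[-2,0,0],0.35],
    [[0,0,0],[-4,0,0],0.35],
    [[0,0,0],[-4,0,0],0.5],
    [[0,0,0],[-4,-2,2],0.8],
    [[0,0,0],[0,-4,3],0.8],
    [[0,0,0],[0,-4,3],0.8]
  ]
}}

```text
t: 6.82
tool_pos: [0.5357, 0.1642, 0.2531]
orientation: [1.467, 1.018, -1.452]
ft_force: [-0.4, -0.6, -0.3]
grip_width: 0.0562
```

>>> {"fn": "apply_moves", "kwargs": {
  "commands": [
    [[0,0,0],[0,-3,3],0.8],
    [[0,0,0],[0,-1.5,1.5],0.8],
    [[0,0,0],[0,0,0],0.8],
    [[0,0,0],[0,0,0],0.8],
    [[0,0,0],[0,0,0],0.8],
    [[0,0,0],[0,0,0],0.8],
    [[0,0,0],[0,0,0],0.8],
    [[0,0,0],[0,0,0],0.8]
  ]
}}

```text
t: 7.48
tool_pos: [0.4772, 0.1384, 0.2492]
orientation: [1.46, 1.024, -1.461]
ft_force: [-1.2, -0.4, -0.6]
grip_width: 0.0757
```

```bash
python3 - <<'E'
from h import *
st([.4505,.126,.163])
b=read_camera("top"); a=read_camera("scene")
T=cv2.resize(b[165:245,180:260,::-1],(400,400),interpolation=cv2.INTER_CUBIC)
S=cv2.resize(a[140:220,270:350,::-1],(400,400),interpolation=cv2.INTER_CUBIC)
cv2.imwrite("pics/l1.png",np.hstack([T,S]))
E
```

```text
t 7.48 tcp [0.4772 0.1384 0.2492] F [-1.2 -0.4 -0.6] w 0.0757
yaw err -0.0007 tool x [-0. -0. -1.]
to go tool cm [ 8.62 -2.09  2.07]
```

View pics/l1.png

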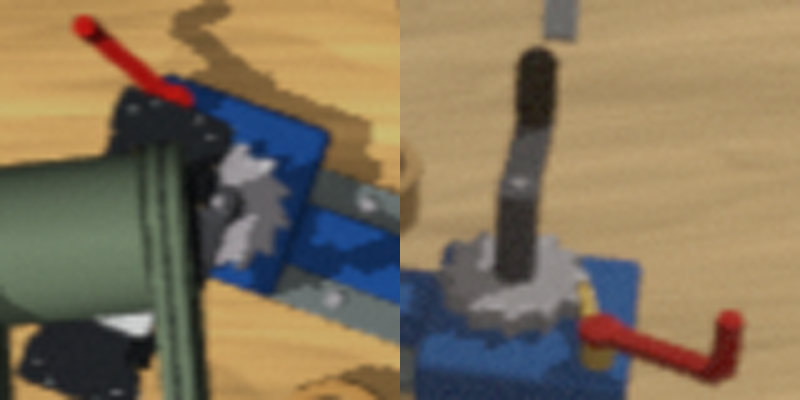

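The lever is now swung to its release side: its peg moved to (85,27) in the top crop. The pawl is still in and the crank unmoved, with the knob at (537,85) in the scene crop.

>>> {"fn": "apply_moves", "kwargs": {
  "commands": [
    [[0,0,0],[0,-1.1,1.1],0.8],
    [[0,0,0],[0,-1,1],0.8],
    [[0,0,0],[2,0,0],0.8],
    [[0,0,0],[2.5,0,0],0.8],
    [[0,0,0],[2,0,0],0.8],
    [[0,0,0],[1.5,0,0],0.8],
    [[0,0,0],[0.6,0,0],0.8],
    [[0,0,0],[0,0,0],0.8]
  ]
}}

```text
t: 8.25
tool_pos: [0.4482, 0.1255, 0.1618]
orientation: [1.458, 1.026, -1.464]
ft_force: [0.0, -0.3, 0.2]
grip_width: 0.0751
```

```bash
python3 - <<'E'
from h import *
st([.4505,.126,.163])
E
```

```text
t 8.25 tcp [0.4482 0.1255 0.1618] F [ 0.  -0.3  0.2] w 0.0751
yaw err -0.0009 tool x [-0.004 -0.    -1.   ]
to go tool cm [-0.13  0.2  -0.12]
```

>>> {"fn": "apply_moves", "kwargs": {
  "commands": [
    [[0,0,0],[0,0.2,-0.1],0.8],
    [[0,0,0],[0,0,0],0.4],
    [[0,0,0],[0,0,0],0.3],
    [[0,0,0],[0,0,0],0.0],
    [[0,0,0],[0,0,0],0.0],
    [[0,0,0],[0,0,0],0.0],
    [[0,0,0],[0,0,0],0.0],
    [[0,0,0],[0,0,0],0.0]
  ],
  "squeeze": 35
}}

```text
t: 8.92
tool_pos: [0.4514, 0.1259, 0.1636]
orientation: [1.461, 1.024, -1.461]
ft_force: [-5.0, 2.4, 2.7]
grip_width: 0.032
```

```bash
python3 - <<'E'
from h import *
s=st()
d=s["tool_pos"][:2]-HUB; print("r",np.linalg.norm(d),"machine",d@MX,d@MY)
E
```

```text
t 8.92 tcp [0.4514 0.1259 0.1636] F [-5.   2.4  2.7] w 0.032
yaw err -0.001 tool x [-0.  0. -1.]
r 0.06886435926856994 machine -0.06886233792386726 0.0005276297279235523
```

>>> {"fn": "apply_moves", "kwargs": {
  "commands": [
    [[0,0,0],[0,0,0],0.0],
    [[0,0,0],[0,0,0],0.0],
    [[0,0,0],[0,0,0],0.0],
    [[0,0,0],[0,0,0],0.0],
    [[0,0,0],[0,0,0],0.0],
    [[0,0,0],[0,0,0],0.0],
    [[0,0,0],[0,0,0],0.0],
    [[0,0,0],[0,0,0],0.0]
  ]
}}

```text
t: 9.58
tool_pos: [0.4487, 0.1269, 0.1634]
orientation: [1.458, 1.03, -1.466]
ft_force: [-8.8, 3.2, 7.7]
grip_width: 0.0255
```

>>> {"fn": "apply_moves", "kwargs": {
  "commands": [
    [[0,0,0],[0,-0.25,0],0.0],
    [[0,0,0],[0,0,0.2],0.0],
    [[0,0,0],[0,0,0.2],0.0],
    [[0,0,0],[0,0,0.2],0.0],
    [[0,0,0],[0,0,0.2],0.0],
    [[0,0,0],[0,0,0.1],0.0],
    [[0,0,0],[0,0,0],0.0],
    [[0,0,0],[0,0,0],0.0]
  ]
}}

```text
t: 10.25
tool_pos: [0.4462, 0.12, 0.1634]
orientation: [1.464, 1.027, -1.459]
ft_force: [-0.5, 7.9, -0.3]
grip_width: 0.0255
```

```bash
cat >> h.py <<'E'
HUB=np.array([.5145,.1031])
def cr():
    s=sensors.get_state(); d=s["tool_pos"][:2]-HUB; f=s["ft_force"][:2]; u=d/np.linalg.norm(d); tg=np.array([-u[1],u[0]])
    a=np.arctan2(d@MY,d@MX); crank=(a-np.pi+np.pi)%(2*np.pi)-np.pi
    print("t %.2f r %.4f mach ang %.3f crank(mod) %.3f  F radial %.1f tang(ccw+) %.1f z %.1f tcpz %.4f w %.4f mach xy %.4f %.4f"%(s["t"],np.linalg.norm(d),a,np.mod(a,2*np.pi)-np.pi,f@u,f@tg,s["ft_force"][2],s["tool_pos"][2],s["grip_width"],d@MX,d@MY))
E
python3 - <<'E'
from h import *
cr()
a=read_camera("scene")
cv2.imwrite("pics/p1.png",cv2.resize(a[140:220,270:350,::-1],(480,480),interpolation=cv2.INTER_CUBIC))
E
```

```text
t 10.25 r 0.0703 mach ang -3.037 crank(mod) 0.105  F radial 2.4 tang(ccw+) -7.6 z -0.3 tcpz 0.1634 w 0.0255 mach xy -0.0699 -0.0074
```

View pics/p1.png

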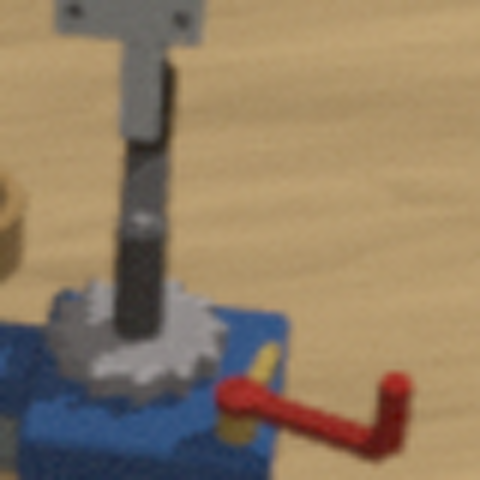

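The pawl has sprung clear, now at (265,360) and off the wheel. The load of about 7.6 N is on the knob. Next I'll estimate the buffer height from the first scene picture and print the arc table.

```bash
python3 - <<'E'
from h import *
s=np.load("scene.npy"); g=cv2.cvtColor(s,cv2.COLOR_RGB2GRAY)
m=np.zeros_like(g); m[178:202,180:206]=(g[178:202,180:206]<75)*255
c=max(cv2.findContours(m,0,2)[0],key=cv2.contourArea); print(cv2.boundingRect(c),cv2.contourArea(c))
for r in range(180,202): 
    x=np.where(m[r])[0]; print(r,(x.min(),x.max()) if len(x) else None, g[r,193])
p=HUB-.32*MY
for z in(.012,.042,.05,.06,.07,.08,.09): print(z,[proj("scene",np.r_[p+o,z]).round(1) for o in(0*MX,.024*np.array([-1,0]),.024*np.array([1,0]),.024*np.array([0,1]))])
E
cat > arc.py <<'E'
import numpy as np,sys
a0,da,n=map(float,sys.argv[1:4]); r=7.0
a=a0+np.arange(int(n)+1)*da; P=np.c_[-np.cos(a),np.sin(a)]*r   # tool y=mx ; tool z=-my=+r sin(a)
d=np.diff(np.round(P,2),axis=0)
for i in range(0,len(d),8): print("end %.2f"%a[min(i+8,len(a)-1)],[[round(float(u),2),round(float(v),2)] for u,v in d[i:i+8]])
E
python3 arc.py 0.14 -0.07 40
```

```text
(181, 182, 20, 20) 216.5
180 None 148
181 None 140
182 (np.int64(191), np.int64(195)) 63
183 (np.int64(189), np.int64(197)) 34
184 (np.int64(188), np.int64(198)) 37
185 (np.int64(187), np.int64(199)) 32
186 (np.int64(186), np.int64(199)) 33
187 (np.int64(186), np.int64(199)) 31
188 (np.int64(186), np.int64(199)) 32
189 (np.int64(186), np.int64(199)) 31
190 (np.int64(186), np.int64(199)) 29
191 (np.int64(186), np.int64(199)) 30
192 (np.int64(181), np.int64(199)) 30
193 (np.int64(181), np.int64(199)) 49
194 (np.int64(181), np.int64(200)) 51
195 (np.int64(181), np.int64(200)) 51
196 (np.int64(182), np.int64(199)) 52
197 (np.int64(182), np.int64(199)) 49
198 (np.int64(181), np.int64(198)) 50
199 (np.int64(184), np.int64(196)) 53
200 (np.int64(180), np.int64(193)) 69
201 (np.int64(181), np.int64(188)) 84
0.012 [array([193.5, 195.3]), array([193.5, 190.8]), array([193.6, 199.9]), array([200.9, 194.5])]
0.042 [array([192.4, 188. ]), array([192.3, 183.5]), array([192.4, 192.5]), array([199.9, 187.2])]
0.05 [array([192.1, 186. ]), array([192. , 181.6]), array([192.1, 190.5]), array([199.6, 18
[... 334 characters left out ...]
y([190.5, 171.5]), array([190.5, 180.3]), array([198.2, 175.1])]
end -0.42 [[-0.05, -0.49], [-0.02, -0.49], [0.02, -0.49], [0.05, -0.49], [0.08, -0.48], [0.12, -0.47], [0.15, -0.47], [0.19, -0.45]]
end -0.98 [[0.21, -0.44], [0.25, -0.43], [0.27, -0.4], [0.31, -0.39], [0.32, -0.36], [0.36, -0.34], [0.37, -0.32], [0.4, -0.28]]
end -1.54 [[0.42, -0.26], [0.43, -0.23], [0.45, -0.2], [0.46, -0.16], [0.47, -0.14], [0.48, -0.1], [0.49, -0.06], [0.48, -0.04]]
end -2.10 [[0.49, 0.01], [0.49, 0.03], [0.49, 0.07], [0.48, 0.11], [0.47, 0.13], [0.46, 0.17], [0.44, 0.21], [0.43, 0.23]]
end -2.66 [[0.42, 0.26], [0.39, 0.29], [0.38, 0.32], [0.35, 0.34], [0.32, 0.37], [0.3, 0.38], [0.27, 0.41], [0.24, 0.43]]
```

The buffer's top comes out at about 45 mm, so I expect contact near crank -5.2 rad. I'll lower at about 0.84 rad/s and slow down from about -4.6.

>>> {"fn": "apply_moves", "kwargs": {
  "commands": [
    [[0,0,0],[-0.05,-0.05,-0.2],0.0],
    [[0,0,0],[0,-0.02,-0.35],0.0],
    [[0,0,0],[0,0.0,-0.49],0.0],
    [[0,0,0],[0,0.03,-0.49],0.0],
    [[0,0,0],[0,0.06,-0.49],0.0],
    [[0,0,0],[0,0.1,-0.48],0.0],
    [[0,0,0],[0,0.14,-0.47],0.0],
    [[0,0,0],[0,0.17,-0.46],0.0]
  ]
}}

```text
t: 10.97
tool_pos: [0.4621, 0.1496, 0.1636]
orientation: [1.46, 1.025, -1.461]
ft_force: [2.5, 4.8, -6.6]
grip_width: 0.0253
```

```bash
python3 -c "
from h import *
cr()"; python3 arc.py -0.35 -0.07 56
```

```text
t 10.97 r 0.0701 mach ang 2.763 crank(mod) -0.379  F radial 1.3 tang(ccw+) -5.2 z -6.6 tcpz 0.1636 w 0.0253 mach xy -0.0651 0.0259
end -0.91 [[0.19, -0.45], [0.21, -0.44], [0.25, -0.43], [0.27, -0.4], [0.31, -0.39], [0.32, -0.36], [0.36, -0.34], [0.37, -0.32]]
end -1.47 [[0.4, -0.28], [0.42, -0.26], [0.43, -0.23], [0.45, -0.2], [0.46, -0.16], [0.47, -0.14], [0.48, -0.1], [0.49, -0.06]]
end -2.03 [[0.48, -0.04], [0.49, 0.01], [0.49, 0.03], [0.49, 0.07], [0.48, 0.11], [0.47, 0.13], [0.46, 0.17], [0.44, 0.21]]
end -2.59 [[0.43, 0.23], [0.42, 0.26], [0.39, 0.29], [0.38, 0.32], [0.35, 0.34], [0.32, 0.37], [0.3, 0.38], [0.27, 0.41]]
end -3.15 [[0.24, 0.43], [0.22, 0.44], [0.18, 0.46], [0.14, 0.46], [0.12, 0.48], [0.08, 0.48], [0.05, 0.49], [0.01, 0.49]]
end -3.71 [[-0.02, 0.49], [-0.06, 0.49], [-0.09, 0.48], [-0.12, 0.47], [-0.15, 0.47], [-0.19, 0.45], [-0.22, 0.44], [-0.25, 0.42]]
end -4.27 [[-0.28, 0.4], [-0.3, 0.38], [-0.34, 0.37], [-0.35, 0.33], [-0.38, 0.31], [-0.4, 0.29], [-0.42, 0.25], [-0.43, 0.23]]
```

>>> {"fn": "apply_moves", "kwargs": {
  "commands": [
    [[0,0,0],[0.05,0.19,-0.45],0.0],
    [[0,0,0],[0,0.21,-0.44],0.0],
    [[0,0,0],[0,0.25,-0.43],0.0],
    [[0,0,0],[0,0.27,-0.4],0.0],
    [[0,0,0],[0,0.31,-0.39],0.0],
    [[0,0,0],[0,0.32,-0.36],0.0],
    [[0,0,0],[0,0.36,-0.34],0.0],
    [[0,0,0],[0,0.37,-0.32],0.0]
  ]
}}

```text
t: 11.63
tool_pos: [0.4951, 0.1702, 0.1635]
orientation: [1.46, 1.022, -1.46]
ft_force: [4.5, 0.5, -6.1]
grip_width: 0.0254
```

```bash
python3 -c "
from h import *
cr()"
```

```text
t 11.63 r 0.0698 mach ang 2.199 crank(mod) -0.942  F radial -0.8 tang(ccw+) -4.5 z -6.1 tcpz 0.1635 w 0.0254 mach xy -0.0411 0.0565
```

>>> {"fn": "apply_moves", "kwargs": {
  "commands": [
    [[0,0,0],[0.05,0.4,-0.28],0.0],
    [[0,0,0],[0.05,0.42,-0.26],0.0],
    [[0,0,0],[0,0.43,-0.23],0.0],
    [[0,0,0],[0,0.45,-0.2],0.0],
    [[0,0,0],[0,0.46,-0.16],0.0],
    [[0,0,0],[0,0.47,-0.14],0.0],
    [[0,0,0],[0,0.48,-0.1],0.0],
    [[0,0,0],[0,0.49,-0.06],0.0]
  ]
}}

```text
t: 12.3
tool_pos: [0.5342, 0.17, 0.1635]
orientation: [1.459, 1.02, -1.46]
ft_force: [3.5, -4.0, -0.7]
grip_width: 0.0252
```

>>> {"fn": "apply_moves", "kwargs": {
  "commands": [
    [[0,0,0],[0,0.48,-0.04],0.0],
    [[0,0,0],[0,0.49,0.01],0.0],
    [[0,0,0],[0,0.49,0.03],0.0],
    [[0,0,0],[0,0.49,0.07],0.0],
    [[0,0,0],[0,0.48,0.11],0.0],
    [[0,0,0],[0,0.47,0.13],0.0],
    [[0,0,0],[0,0.46,0.17],0.0],
    [[0,0,0],[0,0.44,0.21],0.0]
  ]
}}

```text
t: 12.97
tool_pos: [0.5665, 0.1495, 0.1635]
orientation: [1.457, 1.02, -1.464]
ft_force: [1.1, -6.0, 1.8]
grip_width: 0.0255
```

```bash
python3 -c "
from h import *
cr();print(sensors.get_state()['joints'].round(2))"
```

```text
t 12.97 r 0.0697 mach ang 1.076 crank(mod) -2.065  F radial -3.2 tang(ccw+) -5.2 z 1.8 tcpz 0.1635 w 0.0255 mach xy 0.0331 0.0613
[ 0.11  0.29  1.58 -0.01  1.27  0.46]
```

>>> {"fn": "apply_moves", "kwargs": {
  "commands": [
    [[0,0,0],[0,0.43,0.23],0.0],
    [[0,0,0],[0,0.42,0.26],0.0],
    [[0,0,0],[0,0.39,0.29],0.0],
    [[0,0,0],[0,0.38,0.32],0.0],
    [[0,0,0],[0,0.35,0.34],0.0],
    [[0,0,0],[0,0.32,0.37],0.0],
    [[0,0,0],[0,0.3,0.38],0.0],
    [[0,0,0],[0,0.27,0.41],0.0]
  ]
}}

```text
t: 13.63
tool_pos: [0.5831, 0.1154, 0.1635]
orientation: [1.455, 1.022, -1.466]
ft_force: [-2.5, -5.2, 3.3]
grip_width: 0.025
```

```bash
python3 -c "
from h import *
cr()"
```

```text
t 13.63 r 0.0697 mach ang 0.524 crank(mod) -2.617  F radial -3.4 tang(ccw+) -4.7 z 3.3 tcpz 0.1635 w 0.0250 mach xy 0.0603 0.0349
```

>>> {"fn": "apply_moves", "kwargs": {
  "commands": [
    [[0,0,0],[0,0.24,0.43],0.0],
    [[0,0,0],[0,0.22,0.44],0.0],
    [[0,0,0],[0,0.18,0.46],0.0],
    [[0,0,0],[0,0.14,0.46],0.0],
    [[0,0,0],[0,0.12,0.48],0.0],
    [[0,0,0],[0,0.08,0.48],0.0],
    [[0,0,0],[0,0.05,0.49],0.0],
    [[0,0,0],[0,0.01,0.49],0.0]
  ]
}}

```text
t: 14.3
tool_pos: [0.5795, 0.0774, 0.1635]
orientation: [1.455, 1.024, -1.466]
ft_force: [-4.3, -3.9, 3.7]
grip_width: 0.0255
```

```bash
python3 -c "
from h import *
cr()
a=read_camera('scene'); cv2.imwrite('pics/s2.png',cv2.resize(a[110:230,130:350,::-1],(770,420),interpolation=cv2.INTER_CUBIC))"
```

```text
t 14.30 r 0.0699 mach ang -0.029 crank(mod) 3.113  F radial -2.6 tang(ccw+) -5.2 z 3.7 tcpz 0.1635 w 0.0255 mach xy 0.0698 -0.0020
```

View pics/s2.png

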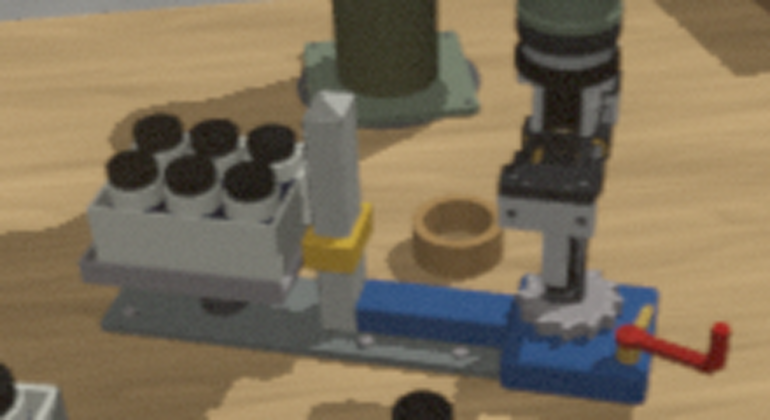

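The crank is at -3.17 rad. The tote stands level on the platform, the buffer at (225,300) is not yet touched, and the lever peg (720,345) and pawl (640,325) are still out.

>>> {"fn": "apply_moves", "kwargs": {
  "commands": [
    [[0,0,0],[0,-0.02,0.49],0.0],
    [[0,0,0],[0,-0.06,0.49],0.0],
    [[0,0,0],[0,-0.09,0.48],0.0],
    [[0,0,0],[0,-0.12,0.47],0.0],
    [[0,0,0],[0,-0.15,0.47],0.0],
    [[0,0,0],[0,-0.19,0.45],0.0],
    [[0,0,0],[0,-0.22,0.44],0.0],
    [[0,0,0],[0,-0.25,0.42],0.0]
  ]
}}

```text
t: 15.02
tool_pos: [0.5566, 0.0472, 0.1634]
orientation: [1.457, 1.025, -1.465]
ft_force: [-4.3, -2.3, 4.4]
grip_width: 0.0252
```

```bash
python3 -c "
from h import *
cr()"
```

```text
t 15.02 r 0.0700 mach ang -0.578 crank(mod) 2.564  F radial -0.7 tang(ccw+) -4.8 z 4.4 tcpz 0.1634 w 0.0252 mach xy 0.0587 -0.0383
```

Crank is at -3.72 rad and the load is still 4.8 N. Continuing.

>>> {"fn": "apply_moves", "kwargs": {
  "commands": [
    [[0,0,0],[0,-0.28,0.4],0.0],
    [[0,0,0],[0,-0.3,0.38],0.0],
    [[0,0,0],[0,-0.34,0.37],0.0],
    [[0,0,0],[0,-0.35,0.33],0.0],
    [[0,0,0],[0,-0.38,0.31],0.0],
    [[0,0,0],[0,-0.4,0.29],0.0],
    [[0,0,0],[0,-0.42,0.25],0.0],
    [[0,0,0],[0,-0.43,0.23],0.0]
  ]
}}

```text
t: 15.68
tool_pos: [0.5204, 0.0332, 0.1634]
orientation: [1.457, 1.025, -1.465]
ft_force: [-5.2, -2.4, 4.9]
grip_width: 0.0254
```

```bash
python3 -c "
from h import *
cr()"; python3 arc.py -4.26 -0.04 8;python3 arc.py -4.58 -0.03 48
```

```text
t 15.68 r 0.0702 mach ang -1.139 crank(mod) 2.002  F radial 2.0 tang(ccw+) -5.4 z 4.9 tcpz 0.1634 w 0.0254 mach xy 0.0294 -0.0638
end -4.58 [[-0.25, 0.11], [-0.26, 0.11], [-0.27, 0.1], [-0.26, 0.08], [-0.27, 0.08], [-0.27, 0.06], [-0.28, 0.06], [-0.28, 0.04]]
end -4.82 [[-0.2, 0.02], [-0.21, 0.02], [-0.21, 0.01], [-0.21, 0.01], [-0.21, 0.0], [-0.21, -0.01], [-0.21, -0.01], [-0.21, -0.02]]
end -5.06 [[-0.21, -0.03], [-0.21, -0.03], [-0.2, -0.04], [-0.21, -0.04], [-0.2, -0.05], [-0.21, -0.06], [-0.2, -0.06], [-0.19, -0.07]]
end -5.30 [[-0.2, -0.07], [-0.19, -0.08], [-0.2, -0.09], [-0.19, -0.09], [-0.18, -0.1], [-0.18, -0.1], [-0.18, -0.11], [-0.18, -0.11]]
end -5.54 [[-0.17, -0.12], [-0.17, -0.13], [-0.17, -0.13], [-0.16, -0.13], [-0.16, -0.14], [-0.15, -0.14], [-0.15, -0.15], [-0.14, -0.15]]
end -5.78 [[-0.14, -0.16], [-0.14, -0.16], [-0.13, -0.17], [-0.12, -0.16], [-0.12, -0.18], [-0.12, -0.17], [-0.11, -0.18], [-0.1, -0.18]]
end -6.02 [[-0.1, -0.19], [-0.09, -0.19], [-0.09, -0.19], [-0.08, -0.19], [-0.08, -0.2], [-0.07, -0.2], [-0.06, -0.2], [-0.06, -0.2]]
```

>>> {"fn": "apply_moves", "kwargs": {
  "commands": [
    [[0,0,0],[0,-0.25,0.11],0.0],
    [[0,0,0],[0,-0.26,0.11],0.0],
    [[0,0,0],[0,-0.27,0.1],0.0],
    [[0,0,0],[0,-0.26,0.08],0.0],
    [[0,0,0],[0,-0.27,0.08],0.0],
    [[0,0,0],[0,-0.27,0.06],0.0],
    [[0,0,0],[0,-0.28,0.06],0.0],
    [[0,0,0],[0,-0.28,0.04],0.0]
  ]
}}

```text
t: 16.35
tool_pos: [0.4978, 0.0348, 0.1634]
orientation: [1.456, 1.026, -1.466]
ft_force: [-6.2, -2.0, 7.5]
grip_width: 0.0254
```

```bash
python3 -c "
from h import *
cr()"
```

```text
t 16.35 r 0.0703 mach ang -1.464 crank(mod) 1.678  F radial 3.4 tang(ccw+) -5.6 z 7.5 tcpz 0.1634 w 0.0254 mach xy 0.0075 -0.0699
```

>>> {"fn": "apply_moves", "kwargs": {
  "commands": [
    [[0,0,0],[-0.05,-0.2,0.07],0.0],
    [[0,0,0],[-0.05,-0.21,0.07],0.0],
    [[0,0,0],[0,-0.21,0.01],0.0],
    [[0,0,0],[0,-0.21,0.01],0.0],
    [[0,0,0],[0,-0.21,0],0.0],
    [[0,0,0],[0,-0.21,-0.01],0.0],
    [[0,0,0],[0,-0.21,-0.01],0.0],
    [[0,0,0],[0,-0.21,-0.02],0.0]
  ]
}}

```text
t: 17.02
tool_pos: [0.4814, 0.0409, 0.1634]
orientation: [1.458, 1.029, -1.465]
ft_force: [-4.1, 1.1, 2.4]
grip_width: 0.0253
```

```bash
python3 -c "
from h import *
cr()"
```

```text
t 17.02 r 0.0705 mach ang -1.713 crank(mod) 1.429  F radial 1.0 tang(ccw+) -4.1 z 2.4 tcpz 0.1634 w 0.0253 mach xy -0.0100 -0.0698
```

>>> {"fn": "apply_moves", "kwargs": {
  "commands": [
    [[0,0,0],[0,-0.21,-0.03],0.0],
    [[0,0,0],[0,-0.21,-0.03],0.0],
    [[0,0,0],[0,-0.2,-0.04],0.0],
    [[0,0,0],[0,-0.21,-0.04],0.0],
    [[0,0,0],[0,0,0],0.0],
    [[0,0,0],[0,0,0],0.0],
    [[0,0,0],[0,0,0],0.0],
    [[0,0,0],[0,0,0],0.0]
  ]
}}

```text
t: 17.68
tool_pos: [0.4763, 0.044, 0.1634]
orientation: [1.46, 1.024, -1.462]
ft_force: [-3.2, -2.0, 2.1]
grip_width: 0.0252
```

```bash
python3 -c "
from h import *
cr()"
```

```text
t 17.68 r 0.0704 mach ang -1.797 crank(mod) 1.344  F radial 3.4 tang(ccw+) -1.6 z 2.1 tcpz 0.1634 w 0.0252 mach xy -0.0158 -0.0686
```

>>> {"fn": "apply_moves", "kwargs": {
  "commands": [
    [[0,0,0],[0,-0.2,-0.05],0.0],
    [[0,0,0],[0,-0.21,-0.06],0.0],
    [[0,0,0],[0,0,0],0.0],
    [[0,0,0],[0,0,0],0.0],
    [[0,0,0],[0,0,0],0.0],
    [[0,0,0],[0,0,0],0.0],
    [[0,0,0],[0,0,0],0.0],
    [[0,0,0],[0,0,0],0.0]
  ]
}}

```text
t: 18.35
tool_pos: [0.4732, 0.0462, 0.1635]
orientation: [1.46, 1.023, -1.461]
ft_force: [-1.4, -4.1, 1.4]
grip_width: 0.0249
```

```bash
python3 -c "
from h import *
cr()"
```

```text
t 18.35 r 0.0703 mach ang -1.852 crank(mod) 1.290  F radial 4.1 tang(ccw+) 1.3 z 1.4 tcpz 0.1635 w 0.0249 mach xy -0.0195 -0.0676
```

>>> {"fn": "apply_moves", "kwargs": {
  "commands": [
    [[0,0,0],[0,-0.03,0.11],0.0],
    [[0,0,0],[0,-0.1,-0.03],0.0],
    [[0,0,0],[0,-0.1,-0.03],0.0],
    [[0,0,0],[0,0,0],0.0],
    [[0,0,0],[0,0,0],0.0],
    [[0,0,0],[0,0,0],0.0],
    [[0,0,0],[0,0,0],0.0],
    [[0,0,0],[0,0,0],0.0]
  ]
}}

```text
t: 19.02
tool_pos: [0.4711, 0.0474, 0.1635]
orientation: [1.462, 1.024, -1.46]
ft_force: [4.0, -0.1, -4.1]
grip_width: 0.0254
```

```bash
python3 -c "
from h import *
cr()"
```

```text
t 19.02 r 0.0706 mach ang -1.885 crank(mod) 1.257  F radial -2.4 tang(ccw+) 3.2 z -4.1 tcpz 0.1635 w 0.0254 mach xy -0.0218 -0.0671
```

>>> {"fn": "apply_moves", "kwargs": {
  "commands": [
    [[0,0,0],[0.05,0.08,-0.02],0.0],
    [[0,0,0],[0,0,0],0.0],
    [[0,0,0],[0,0,0],0.0],
    [[0,0,0],[0,0,0],0.0],
    [[0,0,0],[0,0,0],0.0],
    [[0,0,0],[0,0,0],0.0],
    [[0,0,0],[0,0,0],0.0],
    [[0,0,0],[0,0,0],0.0]
  ]
}}

```text
t: 19.68
tool_pos: [0.4718, 0.0469, 0.1634]
orientation: [1.461, 1.024, -1.46]
ft_force: [0.8, -0.7, 3.0]
grip_width: 0.0253
```

```bash
python3 -c "
from h import *
cr()"
```

```text
t 19.68 r 0.0706 mach ang -1.873 crank(mod) 1.268  F radial 0.0 tang(ccw+) 1.1 z 3.0 tcpz 0.1634 w 0.0253 mach xy -0.0210 -0.0674
```

>>> {"fn": "apply_moves", "kwargs": {
  "commands": [
    [[0,0,0],[0,0,0],0.4],
    [[0,0,0],[0,0,0],0.6],
    [[0,0,0],[0,0,0],0.6],
    [[0,0,0],[0,0,0],0.6],
    [[0,0,0],[0,0,0],0.6],
    [[0,0,0],[0,0,0],0.6],
    [[0,0,0],[0,0,0],0.6],
    [[0,0,0],[0,0,0],0.6]
  ]
}}

```text
t: 20.35
tool_pos: [0.4715, 0.0469, 0.1629]
orientation: [1.461, 1.024, -1.461]
ft_force: [-0.5, 0.4, -0.1]
grip_width: 0.0564
```

>>> {"fn": "apply_moves", "kwargs": {
  "commands": [
    [[0,0,0],[-1,0,0],0.6],
    [[0,0,0],[-2,0,0],0.6],
    [[0,0,0],[-3,0,0],0.6],
    [[0,0,0],[-4,0,0],0.6],
    [[0,0,0],[-4,-2,-1],0.6],
    [[0,0,0],[-2,-3,-2],0.6],
    [[0,0,0],[0,-2,-2],0.6],
    [[0,0,0],[0,0,0],0.6]
  ]
}}

```text
t: 21.02
tool_pos: [0.4234, 0.1196, 0.3228]
orientation: [1.463, 1.026, -1.452]
ft_force: [-0.2, -0.1, -0.3]
grip_width: 0.0563
```

```bash
python3 - <<'E'
from h import *
st()
a=read_camera("scene"); b=read_camera("top")
cv2.imwrite("pics/f1.png",np.hstack([cv2.resize(a[100:280,50:350,::-1],(500,300)),cv2.resize(b[140:290,130:280,::-1],(300,300))]))
cv2.imwrite("pics/f2.png",cv2.resize(a[130:230,130:350,::-1],(792,360),interpolation=cv2.INTER_CUBIC))
s0=np.load("top.npy").astype(int)
d=(np.abs(b.astype(int)-s0).max(2)>40)
for n,(x0,y0,x1,y1) in dict(jars=(225,135,280,178),carton=(130,170,170,215),tape=(230,237,262,268),bigtote=(345,125,415,205)).items(): print(n,d[y0:y1,x0:x1].sum())
E
```

```text
t 21.02 tcp [0.4234 0.1196 0.3228] F [-0.2 -0.1 -0.3] w 0.0563
yaw err 0.0033 tool x [ 0.005  0.003 -1.   ]
jars 10
carton 0
tape 0
bigtote 400
```

View pics/f2.png

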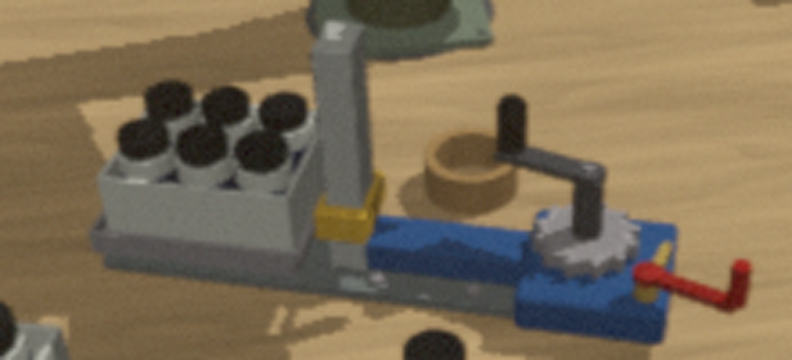

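The platform is down with the tote on it. The knob is free at (512,125), the lever peg is at (740,285) on the release side, and the pawl is out at (660,260). I'll run one idle second to confirm nothing creeps, then hand in.

>>> {"fn": "apply_moves", "kwargs": {
  "commands": [
    [[0,0,0],[0,0,0],0.6],
    [[0,0,0],[0,0,0],0.6],
    [[0,0,0],[0,0,0],0.6],
    [[0,0,0],[0,0,0],0.6],
    [[0,0,0],[0,0,0],0.6],
    [[0,0,0],[0,0,0],0.6],
    [[0,0,0],[0,0,0],0.6],
    [[0,0,0],[0,0,0],0.6]
  ]
}}

```text
t: 21.78
tool_pos: [0.4242, 0.1162, 0.3193]
orientation: [1.461, 1.024, -1.461]
ft_force: [-0.4, 0.1, -0.2]
grip_width: 0.0566
```

```bash
python3 - <<'E'
from h import *
a=read_camera("scene"); p=cv2.imread("pics/f2.png"); q=cv2.resize(a[130:230,130:350,::-1],(792,360),interpolation=cv2.INTER_CUBIC)
print("changed px winch:",(cv2.absdiff(p,q).max(2)>50).sum())
print("knob top expected",proj("scene",np.r_[.4718,.0469,.175]),"seen",(130+512/3.6,130+97/3.6))
d=cv2.absdiff(a,np.load("scene.npy")).max(2)>50
print("jars",d[215:275,230:310].sum(),"carton",d[180:225,358:405].sum(),"bigtote",d[205:300,45:155].sum(),"tape",d[165:190,246:276].sum())
E
```

```text
changed px winch: 0
knob top expected [271.25965794 156.99288119] seen (272.22222222222223, 156.94444444444446)
jars 42 carton 0 bigtote 174 tape 79
```

```bash
python3 -c "
from workcell import job
print(job.finish_job())"
```

```text
the job is handed in; nothing more can be done
None
```

The lift is down on its buffer and the job is handed in, at about 22 s of the 72 s allowed.

**What I did:**
- I pushed the red lever to its end stop, which pushed back with about 12 N.
- I gripped the knob and wound the crank up about 0.1 rad. The pawl sprang clear.
- I let the crank back at about 0.85 rad/s or less, slowing near the end, to about -5.0 rad.
- There the knob load fell from about 5 N through zero, so the weight is on the buffer.
- I eased off to about 1 N, let go and withdrew.

**Last checks:**
- **Crank:** the knob stayed where I released it, and no pixels changed around the winch over the idle period of about 0.7 s.
- **Lever, pawl and tote:** the lever and pawl are both out, and the tote stands level on the platform.
- **Surroundings:** the carton showed no change in either view. The jars and tape showed small pixel differences, and the spare tote larger ones (400 and 174 pixels). I take these to be arm shadows and the knob's new position, because the arm touched none of these things. I did not check them further.
- **Buffer height:** my picture estimate was 45 mm, but contact came at about 52 mm. The load on the knob decided the stop.

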